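# Refit a gas-tap knob and hold it pressed for the pilot

## Task

The heater's gas control on the bench has two taps and one has lost its knob. From the spare knobs in the tray take the one whose D-shaped hole is the right size for the bare spindle (the same knob as on the other tap), turn it so that its flat matches the spindle's flat, push it fully home on the spindle, then press it all the way in against the tap's spring as for lighting the pilot, and finish while still holding the knob pressed in. Do not press the other tap, and leave the other spare knobs where they are.

Things in the scene. Friction and masses are not known exactly. Their poses are not given: they have to be found in the camera images.
- gas_control: white sheet-steel control box of the bench heater with an aluminium top plate, fixed, 150 x 250 x 85 mm (x, y, z of its own frame); origin at the centre of its underside; brass unions and copper pipes leave its +x side. The two taps stand on its top, 110 mm apart along its y; which of them is the bare one varies
- bare_seat (a point): centre of the round shoulder (18 mm diameter) at the foot of the BARE steel spindle, on its axis (z up), 16 mm above the box top (101 mm above the bench) when out; it sinks with the spindle. A fitted knob's underside rests on it. The spindle does not turn; its D-flat faces this frame's +x. Round it on the box: a black bezel disc 52 mm wide, 4 mm high, and a brass hex 7.5 mm high
- spindle_bare (a joint): how far the bare spindle is pressed in: 0 = out, 0.006 m = fully in (its end stop). A spring resists with 5 N at the start and 10 N fully in, and pushes it out when let go
- spindle_fitted (a joint): the same for the other tap, which wears its knob (identical to knob_mid, underside on its shoulder)
- fitted_seat (a point): the same point of the other tap, on its axis at its knob's underside, 101 mm above the bench
- parts_tray: shallow aluminium tray, fixed, 135 x 320 mm, walls 3 mm thick and 13 mm high, floor 3 mm thick; origin at the centre of its underside. The three spare knobs stand in it about 95 mm apart along its y, in any order
- knob_mid: the RIGHT knob: dark-grey plastic pointer knob, 44 to 72 g, upright; origin at the centre of its underside, z up. Round skirt 46 mm wide, 6 mm high; above it a flat-sided grip bar along x, 26 mm wide (y), 44 mm long, up to 30 mm total height. D-shaped hole right through along z: 13.4 mm diameter, flat 4.1 mm from the axis on the +x side, the side of the bar's tapered nose and white line
- knob_nose (a point): point on knob_mid 22 mm from its axis along its +x, under the nose, at its underside
- knob_small: look-alike, too small: skirt 35 mm diameter, bar 20 x 34 mm, 24 mm high, hole 9 mm diameter; does not go on the spindle. Origin and axes as for knob_mid
- knob_large: look-alike, too large: skirt 57 mm diameter, bar 34 x 54 mm, 37 mm high, hole 18.4 mm diameter; sits loose on the spindle. Origin and axes as for knob_mid
- bare_tip (a point): centre of the bare spindle's top end, 20 mm above bare_seat, same axes. The D-shaft between them is 12 mm in diameter with one flat 3.4 mm from the axis on the +x side; its top 4 mm taper to about half size
Not all that is in view belongs to the job. Leave any pink look-alike of the knob_mid alone.

How it is judged (in metres and radians):
On the way:
1. the right knob is fully home on the bare spindle, flat to flat (z of knob_mid in the frame of bare_seat between -0.003 and 0.002 m and horizontal distance between knob_mid and bare_seat below 0.003 m and angle between the x axis of knob_mid and the x axis of bare_seat, either way round below 0.22 rad and x of knob_nose in the frame of bare_seat above 0.015 m), for 0.2 s.
At the end, for the whole second after the job is handed in: knob_mid on the bare spindle: underside within 2 mm of the shoulder, axis within 3 mm, upright within 0.1 rad, flats within 0.22 rad; spindle pressed in 5 mm or more; fingers on the knob with over 3 N; other tap in less than 2.5 mm; other spare knobs moved less than 30 mm (all of step 1 and angle between knob_mid's own z axis and vertical below 0.1 rad and value of joint spindle_bare above 0.005 m and contact force between the fingers and knob_mid above 3 N and value of joint spindle_fitted below 0.0025 m and distance of each of knob_small, knob_large from where it was at the start of the episode below 0.03 m); the arm keeps its last pose, push and grip.
It fails at once if the other tap is pressed in (value of joint spindle_fitted above 0.003 m).
It fails at once if a wrong spare knob is moved (distance of any of knob_small, knob_large from where it was at the start of the episode above 0.03 m).
It also fails if it takes over 48 s, if anything falls off the work surface, if the arm or the gripper's body presses on something with over 40 N, if the wrist force passes 120 N, or if a joint passes its speed limit or range.

## Robot

A 6-joint arm with a two-finger parallel gripper is mounted at the origin on the work surface. World frame = base frame: x ahead of the robot, y to its left, z up, the work surface at z = 0. Lengths are in mm, angles in rad, forces in N, time in s.
With the tool pointing down it reaches from about 300 to 775 mm from the base axis. Payload 14.6 kg.
Tool frame: the origin (TCP) lies on the centre line of the jaws, within the pads' length; the fingertips stand 8 mm ahead of it and the grasp point (between the pads) lies 11 mm behind it; z points along the fingers, y is the line along which they close (so a half turn about z gives the same grasp; the last joint's range is limited). The gripper opens to 94 mm and grips with 3 to 60 N. Pads are 16 mm wide; open, the fingers measure 119 mm over their backs; the gripper's body (75 mm by 177 mm) begins 78 mm behind the grasp point.
Start: joints at [1.078, 0.3, 1.521, -0, 1.321, -0.067], TCP at [227.173, 500.881, 213.446] pointing down, gripper open.
Joint ranges: [-3.03, 3.03], [-0.79, 2.21], [0.23, 2.52], [-1.04, 4.18], [0, 3.07], [-2.55, 2.55]. Speed limits (rad/s): [2.22, 2.22, 2.57, 3.14, 3.14, 3.14].

## Interface

Orientations are given as [roll, pitch, yaw] about the fixed x, y, z axes, in that order (R = Rz(yaw) Ry(pitch) Rx(roll)).
In Python, from cell import manip gives the robot as it stands.
- The arm moves only by the tool jog_arm, never from a script. Its argument "rows" is one flat list of numbers, 7 for each row, row after row: the shift along the world's x, y, z in cm, then the turn, a rotation vector about the world's x, y, z in rad, then the closure, from 0 (fully open) to 1 (shut). In form: [dx, dy, dz, rx, ry, rz, fingers, dx, dy, dz, rx, ry, rz, fingers, ...]. A call has 1 to 20 rows; each row shifts and turns the commanded pose from where the row before left it; what a row does not reach is not made up. A row lasts 1/12 s, in which the tool goes at most 41.7 mm and 7.16 degrees, less where a joint would pass 70% of its speed; a pose out of reach is approached as far as the arm can. A call with a gripper value outside its range is refused whole. The fingers move at their own pace and stop on an object; "newtons" is the grip in N (left out, the last holds). Time passes only in rows, so rows that do not move let the fingers close. It gives the time, the measured TCP pose, the force, the opening and the grip force at its end, in the units of the state.
- manip.read_state(): the state, without advancing time (a new reading comes with each control period).
- manip.camera(name): name is "side" or "top"; returns (picture, depth): 384x512x3 uint8, blue, green, red; 384x512 float32, mm along the optical axis (not along the pixel's ray), 0 where there is no reading.
- manip.camera_model(name): a dict with "K" (3x3 intrinsics, pixels), "R" (3x3) and "t" (3): a world point X has camera coordinates R X + t. Camera axes: x right, y down, z forward; pixel columns grow to the right and rows downward; lengths in mm; the calibration is good to about 2 mm. A picture is of the moment at which its call begins. camera_model takes no time and is no camera call.
- manip.sign_off(): hands the job in; it is judged then, once.
The state is a dict: "clock": time; "joints": joint angles; "qd": joint speeds; "effort": joint torques, N m; "eef_pos": TCP position; "eef_rot": TCP orientation; "wrist_force": force on the tool from outside, world axes, zero at the start; "moment": the same for the moment, N m; "finger_gap": finger opening in mm; "finger_force": force on a finger pad.
Only numpy, scipy, OpenCV 4.12 (cv2) and the standard library are available. Lean on these libraries where they do the work, as an engineer would, in place of code of your own. Each camera call takes 0.05 s, during which the arm holds its last target. There are 200 camera calls.

## Working session

There is one attempt and no reset: what is moved stays moved. The work goes in short steps, Python scripts to look and compute and a tool call to move; the robot and the scene stay as the last step left them, time stands still between calls to the robot, and variables do not carry over. Pictures are saved under pics/ and viewed, at most 10 in all, crops included, and the job is handed in when it is done.

Besides the shell and the picture viewer there is one more tool, called after ">>>" as name(argument=value, ...) on one line, values as JSON. jog_arm: Moves the arm, as the interface text tells. Its arguments: {"type":"object","properties":{"rows":{"type":"array"},"newtons":{"type":"number"}},"required":["rows"]}

```bash
mkdir -p pics; python3 - <<'E'
from cell import manip
import cv2,numpy as np
for n in("top","side"):
    p,d=manip.camera(n); cv2.imwrite(f"pics/{n}0.png",p); np.savez(f"{n}0.npz",p=p,d=d)
    m=manip.camera_model(n); print(n,np.round(m["K"],1).tolist(),np.round(m["R"],3).tolist(),np.round(m["t"],1))
print(manip.read_state())
E
```

```text
top [[470.3, 0.0, 255.4], [0.0, 470.3, 190.6], [0.0, 0.0, 1.0]] [[0.002, -1.0, -0.01], [-0.994, -0.001, -0.109], [0.109, 0.01, -0.994]] [  36.2  486.7 1300.1]
side [[486.8, 0.0, 258.4], [0.0, 486.8, 183.7], [0.0, 0.0, 1.0]] [[0.706, -0.708, -0.02], [-0.532, -0.512, -0.675], [0.467, 0.487, -0.738]] [-306.3  336.1  882.4]
{'clock': 0.1, 'joints': array([ 1.07840925e+00,  3.00382952e-01,  1.52157581e+00, -4.27493648e-07,
        1.32066717e+00, -6.65792243e-02]), 'qd': array([ 8.47543942e-04, -1.10998163e-04, -3.02552102e-03, -2.48380944e-04,
        8.08868798e-05, -1.78818611e-03]), 'effort': array([-1.59508098e-03, -5.32637787e+01, -3.53282726e+01,  7.08582345e-02,
        2.34507979e-02, -3.44784723e-05]), 'eef_pos': array([227.05866012, 500.67730591, 212.93689941]), 'eef_rot': array([-3.14056164e+00, -6.83309624e-05,  2.71578487e+00]), 'wrist_force': array([-0.50523033, -0.31885131,  0.5372537 ]), 'moment': array([-0.02819381, -0.0338202 ,  0.04193105]), 'finger_force': 0.0, 'finger_gap': 93.90176495624485}
```

View pics/top0.png

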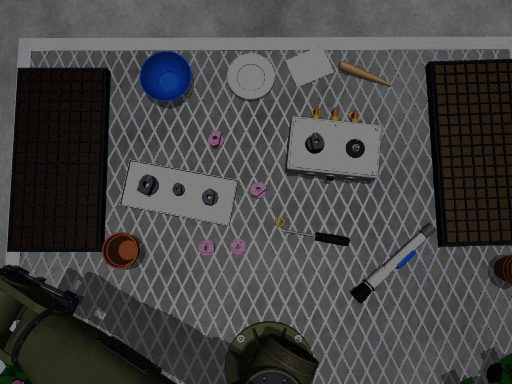

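View pics/side0.png

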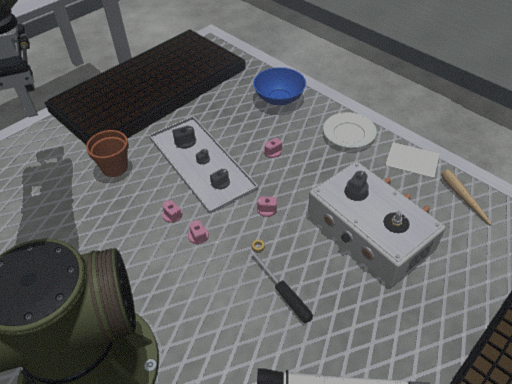

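Candidates in the top view are the tray knobs at (148,184), (178,189) and (210,197). They look large, small and mid in that order. The bare spindle is at (355,148) and the fitted tap at (315,143). The pink pieces are decoys. I'll check this with an enlarged crop and skirt measurements.

```bash
cat > h.py <<'E'
import cv2,numpy as np
from cell import manip
def ray(n,u,v,z):
    m=manip.camera_model(n);K,R,t=[np.array(m[k],float) for k in("K","R","t")]
    c=-R.T@t; d=R.T@np.linalg.solve(K,[u,v,1.]); return c+d*(z-c[2])/d[2]
def proj(n,X):
    m=manip.camera_model(n);K,R,t=[np.array(m[k],float) for k in("K","R","t")]
    q=K@(R@np.array(X,float)+t); return q[:2]/q[2]
def crop(p,u,v,r,s=400):
    return cv2.resize(p[v-r:v+r,u-r:u+r],(s,s),interpolation=cv2.INTER_CUBIC)
E
python3 - <<'E'
from h import *
T=np.load("top0.npz");S=np.load("side0.npz")
c=lambda p,u,v,r:cv2.convertScaleAbs(crop(p,u,v,r,300),alpha=1.6)
p=T['p'];q=S['p']
a=np.hstack([c(p,210,197,20),c(p,355,148,20)]);b=np.hstack([c(q,220,178,20),c(q,398,220,25)])
cv2.imwrite("pics/crop1.png",np.vstack([a,b]))
g=cv2.cvtColor(p,cv2.COLOR_BGR2GRAY)
for u,v in((148,184),(178,189),(210,197),(315,143),(355,148)):
    w=g[v-16:v+17,u-16:u+17]; m=(w<90).astype(np.uint8)
    n,l,s,ce=cv2.connectedComponentsWithStats(m); i=1+np.argmax(s[1:,4])
    cu,cv_=ce[i]+[u-16,v-16]; print((u,v),s[i],ce[i]+[u-16,v-16],"d",2*np.sqrt(s[i,4]/np.pi)*1.3*2,ray("top",cu,cv_,12).round(1), T['d'][v,u])
# tray & box outlines
hsv=cv2.cvtColor(p,cv2.COLOR_BGR2HSV)
for (x0,y0,x1,y1,z) in((115,150,245,235,13),(280,105,390,190,85)):
    w=g[y0:y1,x0:x1]; m=cv2.morphologyEx((w>125).astype(np.uint8),cv2.MORPH_OPEN,np.ones((7,7)))
    ct=max(cv2.findContours(m,0,2)[0],key=cv2.contourArea); r=cv2.boxPoints(cv2.minAreaRect(ct))+[x0,y0]
    P=np.array([ray("top",*k,z) for k in r]); print(r.round(1).tolist(),P.round(0).tolist(),P.mean(0).round(1),[np.linalg.norm(P[i]-P[i-1]).round(0) for i in range(4)],[np.arctan2(*(P[i]-P[i-1])[1::-1]).round(3) for i in range(4)])
E
```

```text
(148, 184) [  5   6  22  23 346] [147.88728324 185.01156069] d 54.57157103798421 [504.  344.9  12. ] 1355.7217
(178, 189) [ 10  10  13  13 128] [178.1171875 189.1015625] d 33.191997729399205 [492.3 258.   12. ] 1351.7596
(210, 197) [  8   8  16  17 212] [209.52830189 196.99528302] d 42.716566532796804 [469.7 167.8  12. ] 1347.5624
(315, 143) [  6   5  20  22 310] [314.39677419 143.16129032] d 51.65462989846125 [ 625.7 -132.7   12. ] 1230.8726
(355, 148) [  6   7  20  19 288] [354.75694444 148.05902778] d 49.78799659409879 [ 611.4 -248.5   12. ] 1261.0701
[[186.0, 194.0], [192.0, 194.0], [192.0, 201.0], [186.0, 201.0]] [[478.0, 235.0, 13.0], [478.0, 218.0, 13.0], [458.0, 218.0, 13.0], [458.0, 235.0, 13.0]] [468.1 226.3  13. ] [np.float64(20.0), np.float64(17.0), np.float64(20.0), np.float64(17.0)] [np.float64(0.018), np.float64(-1.57), np.float64(-3.125), np.float64(1.572)]Traceback (most recent call last):
  File "<stdin>", line 16, in <module>
ValueError: max() iterable argument is empty
```

View pics/crop1.png

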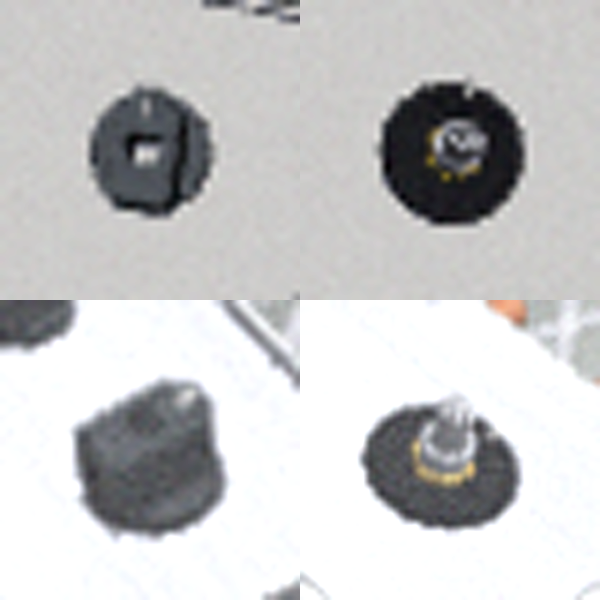

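The crop shows the knob at (210,197): about 43 mm skirt, white line pointing up in the image, D hole through. That fits knob_mid. The knob at (148,184) is about 55 mm (large) and the one at (178,189) about 33 mm (small). The bare spindle at (355,148) shows no knob. Next I'll measure poses using depth and contours.

```bash
python3 - <<'E'
from h import *
def cloud(n,d):
    m=manip.camera_model(n);K,R,t=[np.array(m[k],float) for k in("K","R","t")]
    v,u=np.indices(d.shape); c=np.stack([(u-K[0,2])/K[0,0]*d,(v-K[1,2])/K[1,1]*d,d],-1)
    X=(c-t)@R; X[d<=0]=np.nan; return X
for n in("top","side"):
    f=np.load(n+"0.npz");X=cloud(n,f['d'].astype(float));g=cv2.cvtColor(f['p'],cv2.COLOR_BGR2GRAY)
    def sel(c,r,z0,z1): return X[(np.hypot(X[...,0]-c[0],X[...,1]-c[1])<r)&(X[...,2]>z0)&(X[...,2]<z1)]
    B=sel((590,-180),170,78,90); r=cv2.minAreaRect(B[:,:2].astype(np.float32)); print(n,"box",r,np.median(B[:,2]),len(B))
    T=sel((487,257),180,-3,18)
    for c in((470,168),(492,258),(504,345)):
        P=sel(c,32,8,60); K=P[P[:,2]>np.percentile(P[:,2],95)-7]
        (cc),ev,_=cv2.PCACompute2(P[:,:2],None) if 0 else (0,0,0)
        print(" knob",c,"zmax",np.percentile(P[:,2],95).round(1),"bar",cv2.minAreaRect(K[:,:2].astype(np.float32)),len(K))
    for c in((580,-245),(590,-130)):
        P=sel(c,40,92,150); print(" tap",c,len(P),P[:,2].max().round(1),P.mean(0).round(1), P[P[:,2]>P[:,2].max()-5].mean(0).round(1))
f=np.load("top0.npz");g=cv2.cvtColor(f['p'],cv2.COLOR_BGR2GRAY)
# subpixel: bezel outline ellipse, skirt
for nm,u,v,z in(("bezel",355,148,89),("fbezel",315,143,89),("knob",210,197,9)):
    w=cv2.resize(g[v-16:v+17,u-16:u+17],None,fx=8,fy=8,interpolation=cv2.INTER_CUBIC)
    c=max(cv2.findContours((w<105).astype(np.uint8),0,1)[0],key=cv2.contourArea)
    e=cv2.fitEllipse(cv2.convexHull(c)); U=np.array(e[0])/8+[u-16,v-16]-.44
    print(nm,U.round(2),np.array(e[1])/8,ray("top",*U,z).round(1))
for nm,x,y,z in (("box edge",0,0,0),):
    for x0,y0,x1,y1 in((280,110,390,190),):
        w=g[y0:y1,x0:x1]; print(w[40,::4],w[::3,30])
E
```

```text
top box ((602.0839233398438, -178.34869384765625), (249.70166015625, 150.31973266601562), 83.81592559814453) 85.11383776043742 4316
 knob (470, 168) zmax 36.6 bar ((469.9432067871094, 167.71559143066406), (26.09234619140625, 41.61517333984375), 82.23780822753906) 111
 knob (492, 258) zmax 30.3 bar ((492.4323425292969, 258.5475158691406), (32.028411865234375, 18.08548927307129), 1.1807879209518433) 68
 knob (504, 345) zmax 43.5 bar ((505.00921630859375, 345.2079162597656), (35.73947525024414, 53.66724395751953), 64.8183364868164) 177
 tap (580, -245) 82 124.4 [ 592.2 -233.2  100.9] [ 595.4 -232.5  121.1]
 tap (590, -130) 249 136.8 [ 605.  -121.9  122.1] [ 604.1 -124.   133.6]
side box ((602.5548095703125, -177.72718811035156), (249.9703369140625, 152.26632690429688), 83.64681243896484) 85.37074813337674 6041
 knob (470, 168) zmax 35.3 bar ((471.46856689453125, 169.51414489746094), (27.928613662719727, 44.3959846496582), 86.99321746826172) 145
 knob (492, 258) zmax 29.2 bar ((493.63568115234375, 258.5483093261719), (37.13262176513672, 20.235855102539062), 6.60270881652832) 83
 knob (504, 345) zmax 42.7 bar ((506.37054443359375, 345.14288330078125), (38.20036697387695, 53.988861083984375), 70.1322021484375) 174
 tap (580, -245) 117 123.6 [ 594.2 -233.7  104.8] [ 596.8 -232.6  121. ]
 tap (590, -130) 405 135.2 [ 602.7 -127.3  120.9] [ 606.5 -123.2  131.9]
bezel [354.72 147.92] [19.83230972 20.28314972] [ 596.2 -232.7   89. ]
fbezel [314.46 143.01] [19.77913666 22.11458015] [ 609.8 -123.9   89. ]
knob [209.64 196.96] [17.02706909 17.9209919 ] [470.1 167.8   9. ]
[ 81  75  56 125 127 126 130  11   3   4   7 128 128 128 125 129 125  21
  24  67  16  45 127 127 126  68  76  85] [ 42  74  72 123 126 129 129 129 128  16  10  41  45  17  33 126 127 127
 125 127 117  92  40  69  70 102 125]
```

```bash
python3 - <<'E'
from h import *
out=[]
for n in("top","side"):
    p=np.mean([manip.camera(n)[0].astype(float) for _ in range(8)],0); np.save(n+"avg.npy",p)
    for X in((596.2,-232.7,105),(608.2,-123.3,115)):
        u,v=proj(n,X); u,v=int(round(u)),int(round(v)); c=cv2.convertScaleAbs(crop(p.clip(0,255).astype(np.uint8),u,v,14 if n=="top" else 20,300),alpha=1.5); out.append(c)
    # tick: bright pixels in bezel
    g=p.mean(2)
    for z in(89,):
        L=[]
        for r in np.arange(17,25,.5):
            for a in np.arange(-180,180,2): 
                q=proj(n,(596.2+r*np.cos(np.radians(a)),-232.7+r*np.sin(np.radians(a)),z)); L.append((a,r,cv2.getRectSubPix(g.astype(np.float32),(1,1),(float(q[0]),float(q[1])))[0,0]))
        L=np.array(L).reshape(-1,180,3); s=L[2:12,:,2].max(0); i=np.argsort(-s)[:14]; print(n,sorted(zip(L[0,i,0],s[i].round(0))))
    for X in((596.2,-232.7,101),(596.2,-232.7,121)): print(proj(n,X).round(2))
cv2.imwrite("pics/crop2.png",np.vstack([np.hstack(out[:2]),np.hstack(out[2:])]))
E
```

```text
top [(np.float64(-24.0), np.float64(24.0)), (np.float64(-22.0), np.float64(37.0)), (np.float64(-20.0), np.float64(55.0)), (np.float64(-18.0), np.float64(75.0)), (np.float64(-16.0), np.float64(79.0)), (np.float64(-14.0), np.float64(64.0)), (np.float64(-12.0), np.float64(45.0)), (np.float64(-10.0), np.float64(27.0)), (np.float64(-8.0), np.float64(25.0)), (np.float64(-6.0), np.float64(23.0)), (np.float64(-4.0), np.float64(21.0)), (np.float64(18.0), np.float64(21.0)), (np.float64(38.0), np.float64(22.0)), (np.float64(40.0), np.float64(22.0))]
[355.62 147.03]
[357.15 145.51]
side [(np.float64(-4.0), np.float64(103.0)), (np.float64(-2.0), np.float64(115.0)), (np.float64(0.0), np.float64(129.0)), (np.float64(2.0), np.float64(133.0)), (np.float64(4.0), np.float64(119.0)), (np.float64(6.0), np.float64(104.0)), (np.float64(8.0), np.float64(106.0)), (np.float64(16.0), np.float64(109.0)), (np.float64(18.0), np.float64(123.0)), (np.float64(20.0), np.float64(123.0)), (np.float64(22.0), np.float64(112.0)), (np.float64(44.0), np.float64(104.0)), (np.float64(46.0), np.float64(110.0)), (np.float64(48.0), np.float64(109.0))]
[397.16 218.7 ]
[399.09 212.38]
```

View pics/crop2.png

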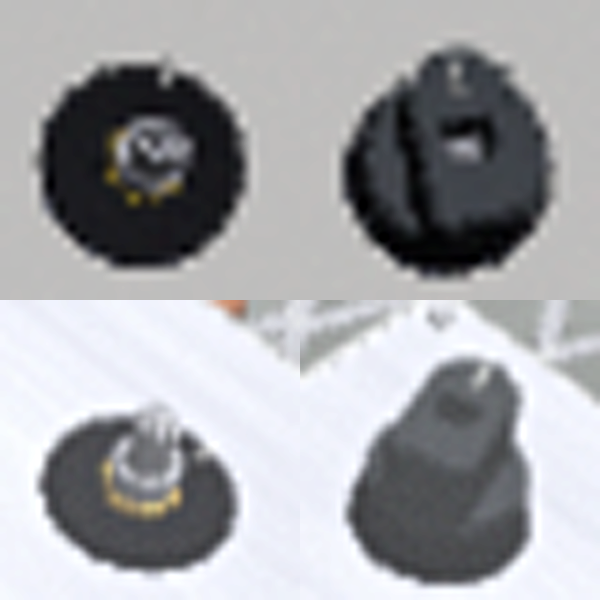

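```bash
python3 - <<'E'
from h import *
c=np.array([596.2,-232.7])
for n,(u,v) in(("side",(404.6,216.9)),("top",None)if 0 else ("side",(404.2,217.2))):
    P=ray(n,u,v,89)[:2]-c; print(n,P,np.degrees(np.arctan2(P[1],P[0])))
g=np.load("topavg.npy").mean(2); 
print(g[136:142,350:362].round(0)); print(g[141:153,350:362].round(0))
# fitted knob top face: line and hole at z=131
gt=g; 
b=np.load("sideavg.npy").mean(2); print(b[212:222,398:410].round(0))
E
```

```text
side [23.92561478 -4.40745569] -10.437719923335894
side [22.70409669 -4.2637941 ] -10.63617338555491
[[127. 126. 127. 127. 127. 127. 127. 127. 127. 126. 126. 127.]
 [127. 127. 126. 127. 126. 127. 127. 126. 126. 127. 127. 127.]
 [126. 126. 127. 126. 127. 126. 125. 106. 128. 127. 127. 127.]
 [124.  63.  71.  32.  33.  33.  36.  92. 100. 127. 127. 127.]
 [ 45.  21.  22.  17.  17.  17.  26.  93.  25.  35.  74. 127.]
 [ 19.  17.  18.  17.  18.  17.  17.  25.  17.  16.  25.  76.]]
[[ 19.  17.  18.  17.  18.  17.  17.  25.  17.  16.  25.  76.]
 [ 17.  18.  17.  16.  17.  16.  17.  18.  17.  16.  16.  24.]
 [ 17.  17.  18.  17.  18.  18.  16.  17.  15.  17.  15.  16.]
 [ 18.  17.  18.  21.  66.  90.  90.  69.  38.  16.  16.  16.]
 [ 18.  20.  38.  82.  90.  56.  56.  67.  64.  28.  16.  17.]
 [ 20.  21.  56. 117.  49. 114.  50. 100.  92.  85.  17.  16.]
 [ 19.  19.  42. 118.  41.  41. 105.  82.  94.  64.  16.  17.]
 [ 16.  13.  38.  71.  38.  23.  34.  30.  45.  40.  18.  17.]
 [ 18.  22.  56.  46.  59.  50.  41.  60.  87.  18.  18.  17.]
 [ 19.  18.  24.  29.  27.  47.  69.  81.  55.  17.  16.  17.]
 [ 19.  20.  18.  22.  56.  24.  45.  26.  20.  19.  18.  16.]
 [ 19.  21.  19.  19.  21.  18.  20.  18.  18.  16.  17.  18.]]
[[126. 143. 144. 151. 165. 165. 165. 162. 161. 161. 161. 162.]
 [115. 140. 129. 139. 162. 166. 166. 165. 163. 161. 160. 160.]
 [102. 141. 109. 142. 112. 134. 162. 167. 165. 163. 162. 161.]
 [ 88. 119.  88. 113.  59.  79. 124. 164. 166. 166. 164. 162.]
 [ 80.  88.  79.  93.  48.  48.  82. 140. 171. 167. 164. 164.]
 [ 80.  80.  95. 135.  74.  61. 100. 114. 131. 163. 165. 163.]
 [ 78.  79.  92. 133.  87.  56.  73.  70.  73. 126. 162. 164.]
 [ 80.  80. 106. 140.  82.  50.  49.  49.  48.  79. 136. 163.]
 [105. 102. 137. 133.  65.  48.  49.  51.  49.  53. 103. 166.]
 [125. 111. 120.  94.  51.  52.  51.  53.  50.  46.  74. 136.]]
```

Poses, using box yaw ≈ -6.3°:
- **Spindle axis:** (596.2, -232.7).
- **Flat:** the bezel tick says about -14°, so I'll aim between, near -12°.
- **knob_mid:** at (470.5, 168.3), yaw about -5°, nose towards +x.

I'll move above it with the fingers part open.

>>> jog_arm(rows=[1.74,-2.374,0,0,0,0.024,0.3,1.74,-2.374,0,0,0,0.024,0.3,1.74,-2.374,0,0,0,0.024,0.3,1.74,-2.374,0,0,0,0.024,0.3,1.74,-2.374,0,0,0,0.024,0.3,1.74,-2.374,0,0,0,0.024,0.3,1.74,-2.374,0,0,0,0.024,0.3,1.74,-2.374,0,0,0,0.024,0.3,1.74,-2.374,0,0,0,0.024,0.3,1.74,-2.374,0,0,0,0.024,0.3,1.74,-2.374,0,0,0,0.024,0.3,1.74,-2.374,0,0,0,0.024,0.3,1.74,-2.374,0,0,0,0.024,0.3,1.74,-2.374,0,0,0,0.024,0.3,0,0,-3,0,0,0,0.3,0,0,-3,0,0,0,0.3,0,0,-3,0,0,0,0.3,0,0,0,0,0,0,0.3,0,0,0,0,0,0,0.3], newtons=25)

```text
clock: 2.48
eef_pos: [470.4, 168.4, 123.3]
eef_rot: [-3.141, -0.002, 3.052]
wrist_force: [0.5, -0.2, 1.1]
finger_gap: 65.5
finger_force: 0.0
```

>>> jog_arm(rows=[0,0,-1.6,0,0,0,0.3,0,0,-1.6,0,0,0,0.3,0,0,-1.6,0,0,0,0.3,0,0,-1.6,0,0,0,0.3,0,0,-1.6,0,0,0,0.3,0,0,-1.6,0,0,0,0.3,0,0,-0.8,0,0,0,0.3,0,0,0,0,0,0,0.3,0,0,0,0,0,0,0.5,0,0,0,0,0,0,0.6,0,0,0,0,0,0,0.7,0,0,0,0,0,0,0.8,0,0,0,0,0,0,1,0,0,0,0,0,0,1,0,0,0,0,0,0,1,0,0,0,0,0,0,1], newtons=35)

```text
clock: 3.82
eef_pos: [470.9, 168.6, 19.7]
eef_rot: [3.141, 0.0, 3.052]
wrist_force: [-1.1, -0.2, 3.8]
finger_gap: 25.5
finger_force: 34.9
```

>>> jog_arm(rows=[0,0,0.5,0,0,0,1,0,0,1.5,0,0,0,1,0,0,2.5,0,0,0,1,0,0,2.5,0,0,0,1,0,0,2.5,0,0,0,1,0,0,2.5,0,0,0,1,0,0,2.5,0,0,0,1,0,0,1.5,0,0,0,1])

```text
clock: 4.48
eef_pos: [471.1, 168.6, 182.3]
eef_rot: [3.141, 0.002, 3.052]
wrist_force: [0.5, 0.1, 0.1]
finger_gap: 25.5
finger_force: 34.9
```

>>> jog_arm(rows=[0.696,-2.229,0,0,0,-0.0068,1,0.696,-2.229,0,0,0,-0.0068,1,0.696,-2.229,0,0,0,-0.0068,1,0.696,-2.229,0,0,0,-0.0068,1,0.696,-2.229,0,0,0,-0.0068,1,0.696,-2.229,0,0,0,-0.0068,1,0.696,-2.229,0,0,0,-0.0068,1,0.696,-2.229,0,0,0,-0.0068,1,0.696,-2.229,0,0,0,-0.0068,1,0.696,-2.229,0,0,0,-0.0068,1,0.696,-2.229,0,0,0,-0.0068,1,0.696,-2.229,0,0,0,-0.0068,1,0.696,-2.229,0,0,0,-0.0068,1,0.696,-2.229,0,0,0,-0.0068,1,0.696,-2.229,0,0,0,-0.0068,1,0.696,-2.229,0,0,0,-0.0068,1,0.696,-2.229,0,0,0,-0.0068,1,0.696,-2.229,0,0,0,-0.0068,1,0,0,0,0,0,0,1,0,0,0,0,0,0,1])

```text
clock: 6.15
eef_pos: [595.8, -233.4, 179.0]
eef_rot: [3.141, -0.001, 2.928]
wrist_force: [-0.1, 0.2, -0.8]
finger_gap: 25.8
finger_force: 34.9
```

```bash
python3 - <<'E'
from h import *
s=manip.read_state(); print(s['eef_pos'],s['eef_rot'],s['finger_gap'],s['finger_force'],s['wrist_force'])
o=[]
X=s['eef_pos']-[0,0,16]
for n,r in(("top",30),("side",30)):
    p=np.mean([manip.camera(n)[0].astype(float) for _ in range(4)],0); np.save(n+"held.npy",p)
    u,v=proj(n,X); print(n,u,v); o.append(cv2.convertScaleAbs(crop(p.astype(np.uint8),round(u),round(v),r),alpha=1.6))
cv2.imwrite("pics/held.png",np.hstack(o))
E
```

```text
[ 595.76327114 -233.41533877  179.00300821] [ 3.14137203e+00 -9.37463316e-04  2.92800505e+00] 25.75510116712539 34.876633286476135 [-0.13726474  0.21274171 -0.75091564]
top 360.80722858012433 142.31200130887262
side 403.54217895801696 198.79186914902263
```

View pics/held.png

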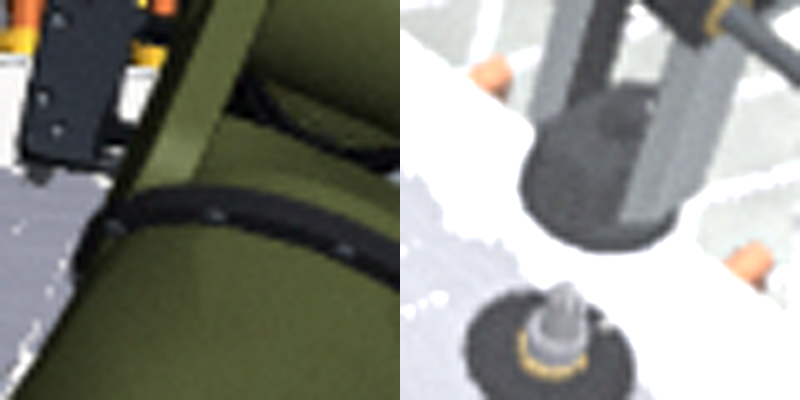

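The top view is blocked by the arm. The side view shows the knob held level above the spindle: skirt around crop (600,190), spindle around (560,310). I'll compare skirt and bezel outlines with their predicted positions in the side view.

```bash
python3 - <<'E'
from h import *
p=np.load("sideheld.npy");g=p.mean(2).astype(np.float32)
def circ(c,r,z): return np.array([proj("side",(c[0]+r*np.cos(a),c[1]+r*np.sin(a),z)) for a in np.linspace(0,2*np.pi,73)[:-1]])
def fit(c,r,z,nm,lo,hi,angs,it=4):
    c=np.array(c,float)
    for _ in range(it):
        A=[];b=[]
        for a in np.radians(angs):
            e=np.array([np.cos(a),np.sin(a)])
            rr=np.arange(r-6,r+6,.25); pr=[float(cv2.getRectSubPix(g,(1,1),tuple(map(float,proj("side",(*(c+q*e),z)))))[0,0]) for q in rr]
            pr=np.array(pr)
            thr=(lo+hi)/2; i=np.where((pr[:-1]<thr)&(pr[1:]>=thr))[0]
            if len(i): A.append(e);b.append(rr[i[0]]+.12-r)
        A=np.array(A);b=np.array(b); d=np.linalg.lstsq(np.c_[A,np.ones(len(A))],b,rcond=None)[0]; c=c+d[:2]
    print(nm,c.round(2),"dr",d[2].round(2),"n",len(b),"res",(b-A@d[:2]-d[2]).std().round(2))
# camera azimuth from object ~ 226 deg; use near (lower) arc
near=np.arange(150,310,6)
fit((596.2,-232.7),26,85,"bezel",48,165,near)
fit((595.8,-233.4),23,162.5,"knob",50,165,np.arange(150,290,6))
fit((595.8,-233.4),23,160.5,"knob-2",50,165,np.arange(150,290,6))
# shoulder/spindle columns
print(g[205:224:2,388:406].round(0))
print(proj("side",(596.2,-232.7,101)),proj("side",(596.2,-232.7,121)))
E
```

```text
Traceback (most recent call last):
  File "h.py", line 7, in proj
    m=manip.camera_model(n);K,R,t=[np.array(m[k],float) for k in("K","R","t")]
ValueError: time passes only in moves, steps and waits
```

```bash
cat > h.py <<'E'
import cv2,numpy as np,functools
from cell import manip
@functools.lru_cache(None)
def model(n):
    m=manip.camera_model(n); return [np.array(m[k],float) for k in("K","R","t")]
def ray(n,u,v,z):
    K,R,t=model(n); c=-R.T@t; d=R.T@np.linalg.solve(K,[u,v,1.]); return c+d*(z-c[2])/d[2]
def proj(n,X):
    K,R,t=model(n); q=K@(R@np.array(X,float)+t); return q[:2]/q[2]
def crop(p,u,v,r,s=400):
    return cv2.resize(p[v-r:v+r,u-r:u+r],(s,s),interpolation=cv2.INTER_CUBIC)
def fit(g,c,r,z,nm,thr,angs):
    c=np.array(c,float); rr=np.arange(r-6,r+6,.25)
    for _ in range(4):
        A=[];b=[]
        for a in np.radians(angs):
            e=np.array([np.cos(a),np.sin(a)])
            uv=np.array([proj("side",(*(c+q*e),z)) for q in rr],np.float32)
            pr=cv2.remap(g,uv[:,:1].copy(),uv[:,1:].copy(),cv2.INTER_LINEAR)[:,0]
            i=np.where((pr[:-1]<thr)&(pr[1:]>=thr))[0]
            if len(i): A.append(e);b.append(rr[i[0]]+.12-r)
        A=np.array(A);b=np.array(b); d=np.linalg.lstsq(A,b,rcond=None)[0]; c=c+d
    print(nm,c.round(2),"n",len(b),"mean",(b-A@d).mean().round(2),"std",(b-A@d).std().round(2)); return c
E
python3 - <<'E'
from h import *
g=np.load("sideheld.npy").mean(2).astype(np.float32)
fit(g,(596.2,-232.7),26,85,"bezel",105,np.arange(150,310,6))
for z in(161,163,165): fit(g,(595.8,-233.4),23,z,"knob%d"%z,105,np.arange(150,290,6))
print(g[205:224:2,388:406].round(0))
print(proj("side",(596.2,-232.7,101)),proj("side",(596.2,-232.7,121)))
E
```

```text
bezel [ 598.78 -231.29] n 27 mean -0.04 std 0.27
knob161 [ 600.54 -230.12] n 24 mean -0.04 std 0.25
knob163 [ 598.87 -230.76] n 24 mean -0.04 std 0.25
knob165 [ 597.2  -231.38] n 24 mean -0.05 std 0.26
[[145. 157. 198. 197. 196. 199. 201. 203. 193. 176. 121.  82.  65.  54.
   54.  56.  56.  57.]
 [144. 143. 144. 157. 198. 198. 195. 196. 199. 200. 201. 201. 195. 188.
  184. 164. 161. 163.]
 [146. 145. 142. 148. 176. 202. 202. 199. 197. 199. 198. 201. 201. 198.
  198. 196. 197. 198.]
 [149. 149. 149. 147. 146. 148. 179. 203. 183. 152. 136. 140. 171. 198.
  200. 198. 197. 196.]
 [115.  94.  68.  69.  71.  56.  52.  70.  96. 115. 113. 128. 127. 152.
  199. 200. 201. 199.]
 [ 54.  53.  56.  56.  53.  63.  88.  97.  90.  96.  96. 117.  97. 117.
   74. 101. 154. 199.]
 [ 55.  58.  57.  54.  68. 108. 125.  90.  91.  98. 101. 101. 104. 119.
   69.  75. 127. 144.]
 [ 56.  58.  56.  73. 110. 102. 128. 113.  98.  98. 101. 100. 106. 124.
   76.  52.  60.  56.]
 [ 57.  57.  58.  70. 104.  89.  93. 105. 113. 121. 118. 114. 115.  94.
   56.  53.  56.  59.]
 [ 56.  56.  56.  60.  89. 120. 112. 102.  96. 101.  99. 103. 113. 106.
   61.  53.  56.  57.]]
[397.15514811 218.69898429] [399.08933336 212.38449138]
```

Relative to the bezel in the same view, the knob is centred to about 1 mm. I'll descend to just above the tip, then continue in small steps while watching the force.

>>> jog_arm(rows=[0,0,-1,0,0,0,1,0,0,-1.3,0,0,0,1,0,0,-1,0,0,0,1,0,0,-0.5,0,0,0,1,0.04,0.07,-0.2,0,0,0,1,0,0,-0.2,0,0,0,1,0,0,-0.2,0,0,0,1,0,0,-0.2,0,0,0,1,0,0,0,0,0,0,1])

```text
clock: 7.3
eef_pos: [596.4, -232.0, 133.3]
eef_rot: [3.142, -0.0, 2.929]
wrist_force: [0.7, -0.1, -1.6]
finger_gap: 25.7
finger_force: 34.9
```

>>> jog_arm(rows=[0,0,-0.15,0,0,0,1,0,0,-0.15,0,0,0,1,0,0,-0.15,0,0,0,1,0,0,0,0,0,0,1])

```text
clock: 7.63
eef_pos: [596.3, -232.0, 128.6]
eef_rot: [3.142, -0.0, 2.929]
wrist_force: [-0.6, -0.0, -0.7]
finger_gap: 25.5
finger_force: 34.9
```

>>> jog_arm(rows=[0,0,-0.2,0,0,0,1,0,0,-0.2,0,0,0,1,0,0,-0.2,0,0,0,1,0,0,-0.2,0,0,0,1,0,0,-0.15,0,0,0,1,0,0,0,0,0,0,1])

```text
clock: 8.13
eef_pos: [596.3, -231.9, 119.0]
eef_rot: [3.141, -0.001, 2.929]
wrist_force: [-0.3, 0.7, -0.4]
finger_gap: 26.0
finger_force: 34.9
```

>>> jog_arm(rows=[0,0,-0.07,0,0,0,1,0,0,-0.07,0,0,0,1,0,0,0,0,0,0,1,0,0,0,0,0,0,1,0,0,0,0,0,0,1,0,0,0,0,0,0,1])

```text
clock: 8.63
eef_pos: [596.5, -232.0, 118.1]
eef_rot: [-3.142, 0.0, 2.929]
wrist_force: [1.1, 0.4, -0.6]
finger_gap: 25.9
finger_force: 34.9
```

```bash
python3 - <<'E'
from h import *
p=manip.camera("side")[0]; u,v=proj("side",(596.2,-232.7,110))
cv2.imwrite("pics/home.png",cv2.convertScaleAbs(crop(p,round(u),round(v),40,560),alpha=1.5)); s=manip.read_state();print(s['wrist_force'],s['moment'],s['eef_pos'])
E
```

```text
[ 0.19716     0.69741071 -0.61590894] [0.02844293 0.02845999 0.01843494] [ 596.50820193 -231.98392585  118.12962421]
```

View pics/home.png

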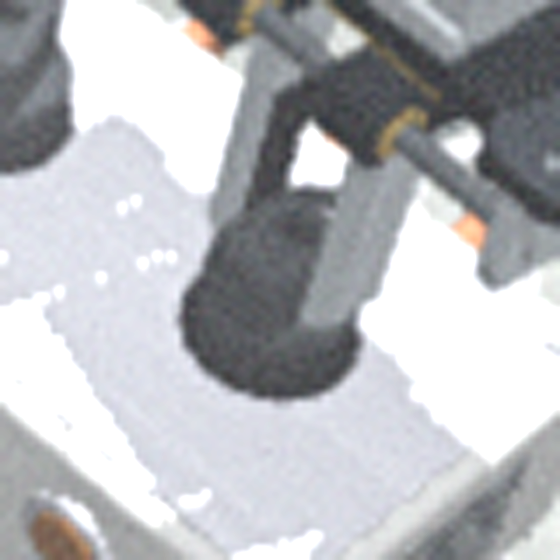

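The knob covers the bezel and sits over the spindle. Now I'll feel for the shoulder and spring.

>>> jog_arm(rows=[0,0,-0.07,0,0,0,1,0,0,-0.07,0,0,0,1,0,0,0,0,0,0,1,0,0,0,0,0,0,1,0,0,0,0,0,0,1])

```text
clock: 9.1
eef_pos: [596.6, -232.0, 117.0]
eef_rot: [-3.142, 0.0, 2.929]
wrist_force: [-1.6, 0.5, 4.1]
finger_gap: 25.9
finger_force: 34.9
```

Contact with the shoulder came at about 117 mm, as expected. I'll press in with a firmer grip.

>>> jog_arm(rows=[0,0,0,0,0,0,1,0,0,0,0,0,0,1,0,0,-0.1,0,0,0,1,0,0,-0.1,0,0,0,1,0,0,-0.1,0,0,0,1,0,0,-0.1,0,0,0,1,0,0,0,0,0,0,1,0,0,0,0,0,0,1], newtons=50)

```text
clock: 9.77
eef_pos: [596.6, -232.0, 113.0]
eef_rot: [-3.141, 0.0, 2.929]
wrist_force: [-2.3, 0.3, 6.9]
finger_gap: 25.7
finger_force: 49.9
```

>>> jog_arm(rows=[0,0,-0.1,0,0,0,1,0,0,-0.1,0,0,0,1,0,0,0,0,0,0,1,0,0,0,0,0,0,1])

```text
clock: 10.1
eef_pos: [596.6, -232.0, 111.6]
eef_rot: [-3.141, 0.001, 2.929]
wrist_force: [-3.7, 1.6, 11.4]
finger_gap: 25.5
finger_force: 49.9
```

>>> jog_arm(rows=[0,0,-0.05,0,0,0,1,0,0,-0.05,0,0,0,1,0,0,0,0,0,0,1,0,0,0,0,0,0,1])

```text
clock: 10.43
eef_pos: [596.7, -232.1, 111.5]
eef_rot: [-3.141, 0.001, 2.929]
wrist_force: [-6.2, 4.4, 20.0]
finger_gap: 25.6
finger_force: 49.9
```

The end stop is reached: 20 N, with the TCP no longer descending and about 5.8 mm of travel. I'm handing in while holding.

```bash
python3 -c "
from cell import manip
print(manip.sign_off())"
```

```text
the job is handed in; nothing more can be done
None
```

I fitted the right knob on the bare spindle, pushed it home and pressed it to the end stop (about 5.8 mm of travel, 20 N), then handed in still holding it. The flat's angle was estimated from a bezel tick, not seen directly, and hand-in gave no verdict.

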